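Set the flat-faced stake in its taper holder

TASK

Slide the flat-faced stake along its keyhole slot to the wide end of the rack, let go of it there, take it again across its two long side faces and lift it out. Lower its tapered shank into the holder, with the long side of the head running from wall to wall of the channel, and tap it down until the head sits fully home on the socket block and friction holds it. Leave the other two stakes in their slots, and do not knock the tin or the loupe about.

Things in the scene. Friction and masses are not known exactly. Their poses are not given: they have to be found in the camera images.
- stake_flat: Plain steel stake (small forming anvil) hanging shank down in one of the rack's three bays (which one changes); its head's top is flat. Head: block 40 long (own x) x 26 wide (own y) x 28 mm high. Origin: centre of the head's underside, z up. Below it a neck 10 x 10 mm, 12 mm long, then the tapered shank. Mass about 0.26 kg
- stake_flat_foot (a point): Centre of the foot of that stake's shank, 48 mm below its origin. The shank is square (sides along own x, y), 36 mm long, and tapers from 17 mm across under the neck to 11 mm at the foot
- stake_dome: Same stake but with a round dome, 24 mm across and 12 mm high, on top of its head; same origin. Stays in its bay
- stake_ridge: Same stake but with a roof-shaped ridge about 7 mm high along the top of its head; same origin. Stays in its bay
- rack: Fixed grey metal rack. Origin: under its middle on the bench; x to its back, y to its left, z up. A level plate 168 wide (y) x 145 deep (x -70 to +75) x 8 mm, upper face 62 mm over the bench, with three keyhole slots along x at y = -56, 0, +56 mm. Thin fins between and outside the bays: 6 mm thick, 30 mm above the plate, x 0 to +74 mm
- seat_middle (a point): Narrow end of the middle slot, on the plate's upper face (rack x +20, y 0 mm). About here stakes hang, head on the plate, its long side along the slot. The narrow part is 13 mm wide, so the shank cannot be lifted out. The fins are only 9 to 12 mm from the head's long sides: fingers fit only at its two short end faces (front and back, 40 mm apart)
- wide_middle (a point): Middle of the wide end of the middle slot, on the plate's upper face (rack x -35, y 0 mm): a 26 mm square hole through which the shank lifts out with 4 mm play each side; the head still rests on the plate there. In front of the fins, so the head's long sides are free for fingers. Axes as the rack
- wide_left (a point): Middle of the wide end of the left bay (rack y +56 mm), on the plate's upper face; axes as the rack
- wide_right (a point): The same of the right bay (rack y -56 mm)
- holder: Fixed steel holder. Origin: under its middle on the bench, z up. Socket block (54 mm in x, 50 in y, upper face at 58 mm) between two channel walls across own x: inner faces 54 mm apart, 60 mm long in y, tops at 84 mm; channel open to +y and -y. Flange 110 (x) x 70 x 8 mm. The head goes in with its long side along own x (either way round), so fingers fit only on its long sides
- socket_mouth (a point): Centre of the square socket's mouth, in the block's upper face. 22 mm across, narrowing over 12 mm to 19 mm, then tapered like the shank. It drops in until the head is about 7 mm above the block, then wedges; the push needed grows to about 10 N (8 to 13). Home: stake origin at this point, head on the block, its flat top 2 mm above the walls. It does not spring back
- brass_tin: Small round brass tin 38 mm across, 24 mm high, bystander; origin at its underside
- loupe: Small folding loupe 24 x 30 x 26 mm, bystander; origin at its underside
Things that resemble listed ones, but are neither listed nor needed, are in the scene too. What is shaped like the stake_flat but green or orange is not meant.

How it is judged:
By the outcome, as a careful person would: the job done as asked, in the order asked, and still so for the second after the job is handed in, with the robot touching nothing.
It also fails if it takes over 54 s, if anything falls off the work surface, if the arm or the gripper's body presses on something with over 40 N, if the wrist force passes 120 N, or if a joint passes its speed limit or range.

ROBOT

A 7-joint arm with a two-finger parallel gripper is mounted at the origin on a cart in front of the work surface, level with it; the furniture and walls round the work are solid. World frame = base frame: x ahead of the robot, y to its left, z up, the work surface at z = 0. Lengths are in m, angles in degrees, forces in N, time in s.
With the tool pointing down it reaches from about 0.425 to 1.025 m from the base axis. Payload 3.6 kg.
Tool frame: the origin (TCP) lies midway between the tips of the shut fingers; the grasp point (between the pads) lies 19 mm behind it; z points along the fingers, y is the line along which they close (so a half turn about z gives the same grasp; the last joint's range is limited). The gripper opens to 85 mm and grips with 20 to 120 N. Pads are 22 mm wide; open, the fingers measure 114 mm over their backs; the gripper's body (76 mm by 85 mm) begins 54 mm behind the grasp point. The pads swing forward as they close: fully open they stand 13 mm farther back than shut.
Start: joints at [-77.378, 33.873, 2.773, 92.16, -1.908, 54.013, -1.931], TCP at [0.224, 0.69, 0.197] pointing down, gripper open.
Joint ranges: [-153.93, 153.93], [-27.13, 128.08], [-72.61, 78.16], [10.71, 143.7], [-87.88, 267.88], [4.46, 118.87], [-176.78, 176.78]. Speed limits (degrees/s): [147.25, 147.25, 180, 180, 180, 180, 180].

INTERFACE

Orientations are given as a 3x3 rotation matrix whose columns are the frame's x, y, z axes.
In Python, from workcell import ctrl, grab_frame, recognise, trace gives the robot as it stands.
- The arm moves only by the tool carry_out, never from a script. Its argument "commands" is a list of rows, each a list of 5 numbers: the gripper command: -1 is fully open, 1 is shut, values between are in proportion, then the shift along the tool's x, y, z in mm, then the turn about the tool's z in rad. In form: [[grip, tx, ty, tz, yaw], ...]. A call has 1 to 5 rows; each row shifts and turns the commanded pose from where the row before left it, along the tool's axes as they then stand; what a row does not reach is not made up. A row lasts 1/12 s, in which the tool goes at most 41.7 mm and 7.16 degrees, less where a joint would pass 70% of its speed; a pose out of reach is approached as far as the arm can. A call with a gripper value outside its range is refused whole. The fingers move at their own pace and stop on an object; the grip force is fixed at half the most. Time passes only in rows, so rows that do not move let the fingers close. It gives the time, the measured TCP pose, the force, the opening and the grip force at its end, in the units of the state.
- ctrl.read_state(): the state, without advancing time (a new reading comes with each control period).
- grab_frame(name): name is "scene" or "top" or "wrist"; returns a dict with "img" (420x560x3 uint8, red, green, blue), "z_map" (420x560 float32, m along the optical axis (not along the pixel's ray), 0 where there is no reading), "camera_matrix" (3x3 intrinsics, pixels), "origin" and "attitude" of the camera in the world; the wrist camera has in their place "hand_eye" (4x4, takes a point from camera to tool coordinates, whose origin is the TCP and whose axes are the flange's). Camera axes: x right, y down, z forward; pixel columns grow to the right and rows downward; lengths in m; the calibration is good to about 2 mm. A picture is of the moment at which its call begins: read the wrist's pose just before it.
- ctrl.hand_in(): hands the job in; it is judged then, once.
Trained networks look in the newest picture that a camera, given by its name, has taken for a name from the list of things; names that differ only in an ending like _2 or _b are one class to them, and where a whole thing is asked for, a point or a joint stands for the part that bears it (a point fixed in the world has none). Each returns a list of dicts, best first, with "p" (0 to 1); they miss things now and then, are a little off and sometimes report something else, mostly with a low value. They report only what shows in the picture. A call takes as long as a camera call. They do not tell look-alikes from the thing itself.
- recognise(camera, query): "bbox" ([left, top, right, bottom] in pixels, round what is visible of it).
- trace(camera, query): "region" (420x560 bool, what is visible of it) and "bbox" ([left, top, right, bottom] in pixels, round what is visible of it).
The state is a dict: "t": time; "joints": joint angles; "dq": joint speeds; "joint_torque": joint torques, N m; "position": TCP position; "ee_rot": TCP orientation; "wrist_force": force on the tool from outside, world axes, zero at the start; "ft_torque": the same for the moment, N m; "finger_gap": finger opening in m; "finger_force": force on a finger pad.
Only numpy, scipy, OpenCV 4.12 (cv2) and the standard library are available. Lean on these libraries where they do the work, as an engineer would, in place of code of your own. Each camera call takes 0.05 s, during which the arm holds its last target. There are 200 camera calls.

## Working session

There is one attempt and no reset: what is moved stays moved. The work goes in short steps, Python scripts to look and compute and a tool call to move; the robot and the scene stay as the last step left them, time stands still between calls to the robot, and variables do not carry over. Pictures are saved under pics/ and viewed, at most 10 in all, crops included, and the job is handed in when it is done.

Besides the shell and the picture viewer there is one more tool, called after "Emit:" by a JSON object that holds its "api" and its "payload". carry_out: Moves the arm, as the interface text tells. Its arguments: {"type":"object","properties":{"commands":{"type":"array","items":{"type":"array","items":{"type":"number"}}}},"required":["commands"]}

```bash
mkdir -p pics
cat > h.py <<'E'
import numpy as np, cv2
from workcell import ctrl, grab_frame, recognise, trace
def save(f,n,sc=1): cv2.imwrite('pics/'+n,cv2.resize(f['img'][:,:,::-1],None,fx=sc,fy=sc))
def pose(f,s=None):
    if 'origin' in f: return np.array(f['attitude']),np.array(f['origin'])
    T=np.array(f['hand_eye']);R=np.array(s['ee_rot']);return R@T[:3,:3],R@T[:3,3]+np.array(s['position'])
def cloud(f,s=None):
    K=np.array(f['camera_matrix']);z=f['z_map'];v,u=np.mgrid[:420,:560]
    P=np.stack([(u-K[0,2])/K[0,0]*z,(v-K[1,2])/K[1,1]*z,z],-1)
    R,o=pose(f,s);W=P@R.T+o;W[z==0]=np.nan;return W
E
cat > a.py <<'E'
from h import *
s=ctrl.read_state();print({k:np.round(v,3).tolist() for k,v in s.items()})
for c in ['scene','top']:
    f=grab_frame(c);save(f,c+'1.png',1.4);W=cloud(f);print(c,np.round(f['origin'],3))
    np.save(c+'W.npy',W)
    for q in ['stake_flat','stake_dome','stake_ridge','rack','holder','brass_tin','loupe']:
        for r in trace(c,q)[:4]:
            m=r['region'];P=W[m];P=P[~np.isnan(P[:,0])]
            print(q,round(r['p'],2),np.round(r['bbox']).tolist(),np.round(np.median(P,0),3) if len(P) else '', np.round(np.percentile(P,[2,98],0),3).tolist() if len(P) else '')
E
python3 a.py
```

```text
{'t': 0.0, 'joints': [-77.378, 33.927, 2.769, 92.238, -1.906, 54.01, -1.931], 'dq': [0.004, -0.006, -0.149, 0.03, -0.08, -0.022, -0.035], 'joint_torque': [-0.0, -54.869, 1.547, -19.812, 0.009, 0.009, -0.0], 'position': [0.224, 0.689, 0.196], 'ee_rot': [[-0.951, 0.309, -0.001], [0.309, 0.951, -0.002], [-0.0, -0.002, -1.0]], 'wrist_force': [-0.19, -0.606, -0.357], 'ft_torque': [-0.03, -0.005, 0.038], 'finger_force': 0.0, 'finger_gap': 0.085}
scene [-0.332  0.592  0.673]
stake_flat 0.92 [297.0, 223.0, 318.0, 254.0] [0.435 0.148 0.063] [[0.418, 0.124, 0.004], [0.455, 0.167, 0.077]]
stake_flat 0.84 [166.0, 194.0, 190.0, 228.0] [0.671 0.381 0.062] [[0.661, 0.358, 0.012], [0.691, 0.4, 0.077]]
stake_flat 0.76 [410.0, 212.0, 427.0, 245.0] [ 0.342 -0.105  0.06 ] [[0.324, -0.184, -0.0], [0.437, -0.088, 0.077]]
stake_flat 0.72 [274.0, 186.0, 290.0, 200.0] [0.591 0.129 0.082] [[0.582, 0.109, 0.059], [0.622, 0.147, 0.092]]
stake_dome 0.56 [235.0, 196.0, 248.0, 215.0] [0.578 0.239 0.085] [[0.571, 0.222, 0.064], [0.605, 0.249, 0.1]]
stake_ridge 0.62 [256.0, 186.0, 269.0, 208.0] [0.587 0.186 0.085] [
[... 1230 characters left out ...]
95] [[0.583, 0.17, 0.067], [0.619, 0.196, 0.101]]
rack 0.8 [230.0, 141.0, 324.0, 223.0] [0.58  0.181 0.062] [[0.509, 0.077, 0.002], [0.657, 0.284, 0.094]]
holder 0.93 [165.0, 185.0, 206.0, 239.0] [0.522 0.375 0.052] [[0.477, 0.345, 0.002], [0.58, 0.411, 0.086]]
brass_tin 0.74 [262.0, 271.0, 278.0, 291.0] [0.363 0.196 0.023] [[0.346, 0.18, 0.014], [0.381, 0.213, 0.028]]
brass_tin 0.65 [228.0, 144.0, 324.0, 223.0] [0.578 0.18  0.062] [[0.509, 0.078, 0.001], [0.656, 0.282, 0.094]]
brass_tin 0.54 [290.0, 156.0, 305.0, 181.0] [0.6   0.126 0.09 ] [[0.584, 0.113, 0.067], [0.621, 0.139, 0.094]]
loupe 0.56 [233.0, 238.0, 245.0, 252.0] [0.447 0.267 0.018] [[0.434, 0.256, 0.003], [0.461, 0.279, 0.029]]
```

View pics/top1.png

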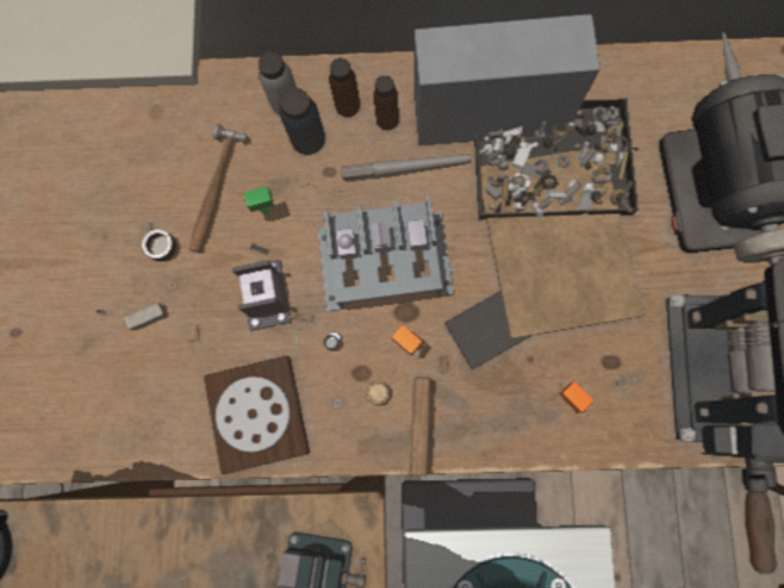

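View pics/scene1.png

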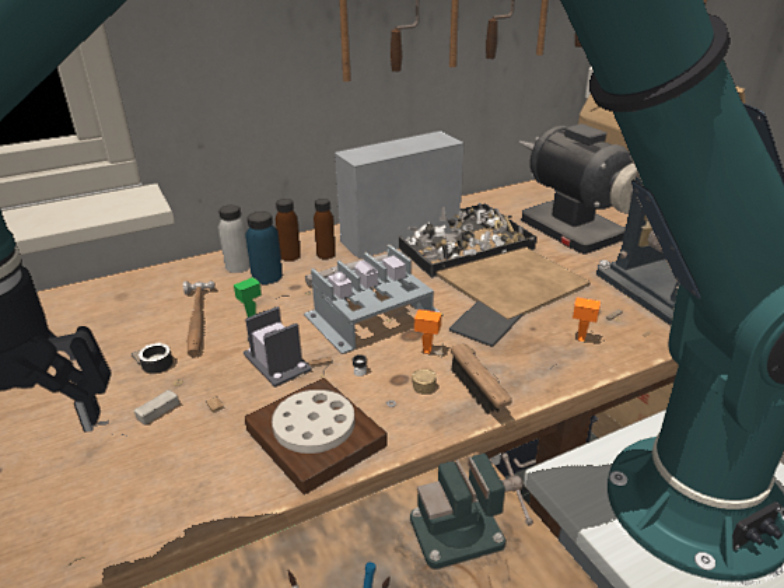

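```bash
cat > b.py <<'E'
from h import *
W=np.load('topW.npy').reshape(-1,3);W=W[~np.isnan(W[:,0])]
def rect(n,x,y,z):
    m=(W[:,0]>x[0])&(W[:,0]<x[1])&(W[:,1]>y[0])&(W[:,1]<y[1])&(W[:,2]>z[0])&(W[:,2]<z[1])
    c,d,a=cv2.minAreaRect((W[m,:2]*1000).astype(np.float32));print(n,m.sum(),np.round(c,1),np.round(d,1),round(a,1),'z',round(np.median(W[m,2]),4))
rect('rackplate',(.45,.7),(.05,.32),(.055,.1))
rect('plate+fin',(.45,.7),(.05,.32),(.057,.066))
rect('flathead',(.57,.64),(.105,.145),(.086,.1))
rect('ridgehead',(.57,.64),(.16,.21),(.086,.11))
rect('holdertop',(.45,.6),(.33,.42),(.05,.09))
rect('walls',(.45,.6),(.33,.42),(.077,.09))
rect('flange',(.45,.6),(.33,.43),(.004,.012))
E
python3 b.py
```

```text
rackplate 4340 [552.7 177.4] [211.5 168.2] 5.7 z 0.0632
plate+fin 3030 [584.6 180.9] [146.9 168.4] 6.0 z 0.0623
flathead 224 [612.1 123.6] [35.  56.3] 88.0 z 0.0902
ridgehead 247 [608.7 184.7] [48.5 61.5] 89.1 z 0.0948
holdertop 779 [531.2 382.3] [69.  60.1] 10.1 z 0.0602
walls 216 [531.2 382.1] [69.  59.8] 10.1 z 0.0839
flange 486 [525.7 380.3] [149.   99.2] 1.1 z 0.0081
```

The top view has dome, ridge and flat stakes in the left, middle and right bays (px 345,240; 382,235; 418,233), with the holder at (262,290). The green and orange look-alikes stand free on the bench. Rack yaw is about +6° and holder yaw about +10°. I'll move above the flat stake's seat, near (0.605, 0.126).

Emit:
{"api": "carry_out", "payload": {"commands": [[-1,-30,-23,0,0],[-1,-30,-23,0,0],[-1,-30,-23,0,0],[-1,-30,-23,0,0],[-1,-30,-23,0,0]]}}

```text
t: 1.22
position: [0.3318, 0.5325, 0.1969]
ee_rot: [[-0.951, 0.308, 0.0], [0.308, 0.951, 0.0], [-0.0, 0.0, -1.0]]
wrist_force: [0.9, 0.6, 0.2]
finger_gap: 0.0857
finger_force: 0.0
```

Emit:
{"api": "carry_out", "payload": {"commands": [[-1,-30,-23,0,0],[-1,-30,-23,0,0],[-1,-30,-23,0,0],[-1,-30,-23,0,0],[-1,-30,-23,0,0]]}}

```text
t: 1.63
position: [0.4391, 0.3767, 0.197]
ee_rot: [[-0.951, 0.308, 0.001], [0.308, 0.951, 0.0], [-0.0, 0.001, -1.0]]
wrist_force: [0.4, 0.5, 0.3]
finger_gap: 0.0856
finger_force: 0.0
```

Emit:
{"api": "carry_out", "payload": {"commands": [[-1,-30,-23,0,0],[-1,-30,-23,0,0],[-1,-30,-23,0,0],[-1,-30,-23,0,0],[-1,-30,-23,0,0]]}}

```text
t: 2.05
position: [0.5463, 0.221, 0.1971]
ee_rot: [[-0.951, 0.309, 0.001], [0.309, 0.951, 0.0], [-0.0, 0.001, -1.0]]
wrist_force: [0.7, -0.1, -0.1]
finger_gap: 0.0855
finger_force: 0.0
```

Emit:
{"api": "carry_out", "payload": {"commands": [[-1,-30,-23,0,0],[-1,-30,-23,0,0],[-1,-30,-23,0,0],[-1,0,0,0,0.115],[-1,0,0,0,0.115]]}}

```text
t: 2.47
position: [0.6117, 0.1243, 0.197]
ee_rot: [[-0.849, 0.528, 0.002], [0.528, 0.849, -0.001], [-0.002, -0.0, -1.0]]
wrist_force: [-0.6, 0.6, 0.0]
finger_gap: 0.0854
finger_force: 0.0
```

Emit:
{"api": "carry_out", "payload": {"commands": [[-1,0,0,0,0.115],[-1,0,0,0,0.115],[-1,0,0,0,0.115],[-1,0,0,0,0.115],[-1,0,0,0,0.115]]}}

```text
t: 2.88
position: [0.6097, 0.1292, 0.1969]
ee_rot: [[-0.432, 0.902, 0.0], [0.902, 0.432, 0.0], [0.0, 0.0, -1.0]]
wrist_force: [-0.3, -0.9, -1.2]
finger_gap: 0.0855
finger_force: 0.0
```

Emit:
{"api": "carry_out", "payload": {"commands": [[-1,0,0,0,0.115],[-1,0,0,0,0.115],[-1,0,0,0,0.115],[-1,0,0,0,0],[-1,0,0,0,0]]}}

```text
t: 3.3
position: [0.6097, 0.1294, 0.1967]
ee_rot: [[-0.11, 0.994, 0.0], [0.994, 0.11, -0.0], [-0.0, 0.0, -1.0]]
wrist_force: [-0.6, 0.0, -0.2]
finger_gap: 0.085
finger_force: 0.0
```

```bash
cat > c.py <<'E'
from h import *
s=ctrl.read_state();f=grab_frame('wrist');save(f,'w1.png',1.4);W=cloud(f,s);np.save('w1W.npy',W)
A=W.reshape(-1,3);A=A[~np.isnan(A[:,0])]
print(pose(f,s)[1], np.percentile(A,[1,99],0))
def rect(n,m):
    c,d,a=cv2.minAreaRect((A[m,:2]*1000).astype(np.float32));print(n,m.sum(),np.round(c,1),np.round(d,1),round(a,1),'z',np.median(A[m,2]))
th=np.radians(6);d=A[:,:2]-[.5821,.1806];rx=d@[np.cos(th),np.sin(th)];ry=d@[-np.sin(th),np.cos(th)];z=A[:,2]
B=(abs(ry+.056)<.02)&(rx>-.08)&(rx<.07)
m=B&(z>.083)&(z<.1);rect('flat head top',m)
m=(abs(ry)<.02)&(z>.083)&(rx<.07)&(rx>-.08);rect('ridge',m)
m=(z>.058)&(z<.066)&(abs(rx)<.09)&(abs(ry)<.1);rect('plate',m)
# fins right bay and slot edges
for lo in (.045,.06): 
    m=(z>.085)&(rx>.045)&(rx<.07)&(ry<-.02); h,e=np.histogram(ry[m],bins=np.arange(-.1,-.02,.002));print('fin ry',[(round(float(a),3),int(b)) for a,b in zip(e,h) if b>3]);break
m=(z<.05)&(abs(ry+.056)<.02)&(rx>-.06)&(rx<-.01);print('hole rx,ry',np.percentile(rx[m],[2,98]),np.percentile(ry[m],[2,50,98]),m.sum())
E
python3 c.py
```

```text
[0.60183263 0.19766725 0.37322713] [[ 0.32171137 -0.10229003 -0.00213264]
 [ 0.84998864  0.29428297  0.31881073]]
flat head top 1622 [605.4 125.2] [39.6 26.8] 6.2 z 0.08926343862013811
ridge 1913 [603.9 181.3] [40.1 26.6] 6.4 z 0.09468848456689621
plate 23519 [584.7 179.4] [145.6 168.5] 6.0 z 0.06138087053973146
fin ry [(-0.086, 29), (-0.084, 74), (-0.082, 76), (-0.08, 84), (-0.066, 78), (-0.064, 138), (-0.062, 160), (-0.06, 156), (-0.058, 164), (-0.056, 195), (-0.054, 214), (-0.052, 292), (-0.05, 306), (-0.048, 411), (-0.046, 437), (-0.044, 1981), (-0.042, 420), (-0.04, 578), (-0.038, 3671), (-0.034, 23), (-0.032, 74), (-0.03, 92), (-0.028, 99)]
hole rx,ry [-0.05862822 -0.01143716] [-0.07541998 -0.06766741 -0.05639163] 746
```

View pics/w1.png

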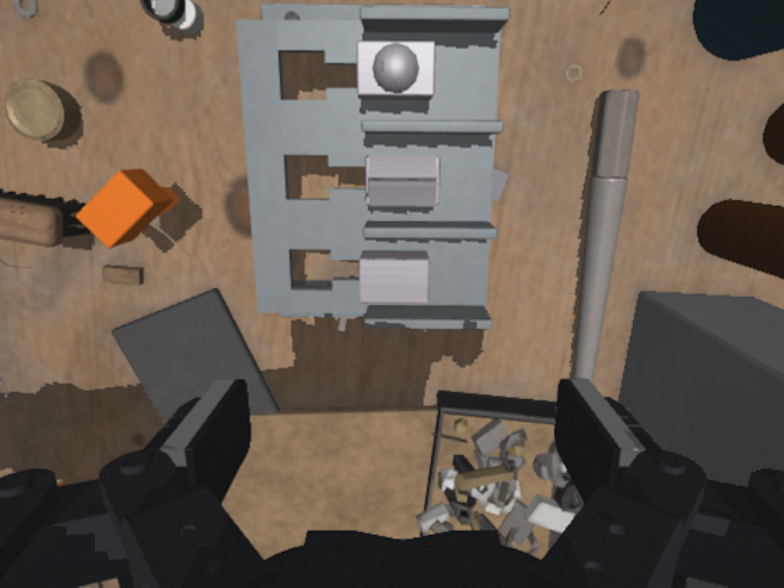

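The wrist view shows the flat head at px (394,276) in the right bay, free of the fins. The tall grey box starts at px x≈640, so I'll check its clearance before descending.

Run:
```python
import numpy as np
for n in ('topW','w1W','sceneW'):
    A=np.load(n+'.npy').reshape(-1,3);A=A[~np.isnan(A[:,0])]
    m=(A[:,2]>.12)&(A[:,0]>.64)&(A[:,0]<.95)&(abs(A[:,1]-.08)<.15)&(A[:,2]<.33)
    print(n,m.sum(),np.round(np.percentile(A[m],[.5,5,50,99],0),3).tolist() if m.sum() else '')
```

```text
topW 5927 [[0.787, -0.069, 0.121], [0.789, -0.06, 0.128], [0.817, 0.029, 0.209], [0.881, 0.178, 0.214]]
w1W 17350 [[0.64, -0.011, 0.121], [0.643, 0.067, 0.128], [0.664, 0.14, 0.289], [0.796, 0.15, 0.316]]
sceneW 2823 [[0.785, -0.068, 0.121], [0.788, -0.058, 0.125], [0.796, 0.045, 0.179], [0.877, 0.179, 0.212]]
```

Emit:
{"api": "carry_out", "payload": {"commands": [[-1,-3.7,-4.7,0,0],[-1,0,0,0,0]]}}

```text
t: 3.52
position: [0.6044, 0.1238, 0.1967]
ee_rot: [[-0.107, 0.994, -0.001], [0.994, 0.107, -0.0], [-0.0, -0.001, -1.0]]
wrist_force: [0.6, -0.3, -0.6]
finger_gap: 0.0853
finger_force: 0.0
```

Emit:
{"api": "carry_out", "payload": {"commands": [[-1,1.3,1.1,33,0],[-1,0,0,33,0],[-1,0,0,33,0],[-1,0,0,17,0],[-1,0,0,8,0]]}}

```text
t: 3.93
position: [0.6039, 0.1257, 0.0698]
ee_rot: [[-0.107, 0.994, -0.005], [0.994, 0.107, -0.001], [-0.0, -0.005, -1.0]]
wrist_force: [0.5, 0.3, 0.8]
finger_gap: 0.0852
finger_force: 0.0
```

Emit:
{"api": "carry_out", "payload": {"commands": [[-1,0,0,8,0],[-1,0,0,0,0],[-1,0,0,0,0]]}}

```text
t: 4.18
position: [0.6072, 0.1263, 0.0655]
ee_rot: [[-0.107, 0.994, 0.002], [0.994, 0.107, 0.0], [0.0, 0.002, -1.0]]
wrist_force: [0.9, 0.1, 0.1]
finger_gap: 0.0855
finger_force: 0.0
```

Emit:
{"api": "carry_out", "payload": {"commands": [[1,-0.7,-1.5,0,0],[1,0,0,0,0],[1,0,0,0,0],[1,0,0,0,0],[1,0,0,0,0]]}}

```text
t: 4.6
position: [0.6052, 0.1257, 0.0652]
ee_rot: [[-0.107, 0.994, 0.001], [0.994, 0.107, 0.0], [0.0, 0.001, -1.0]]
wrist_force: [-0.1, -0.2, -0.2]
finger_gap: 0.0255
finger_force: 0.0
```

Emit:
{"api": "carry_out", "payload": {"commands": [[1,0,0,0,0],[1,0,0,0,0]]}}

```text
t: 4.77
position: [0.6049, 0.1256, 0.0648]
ee_rot: [[-0.107, 0.994, 0.0], [0.994, 0.107, 0.0], [0.0, 0.0, -1.0]]
wrist_force: [0.5, -0.0, -0.4]
finger_gap: 0.0008
finger_force: 0.0
```

Run:
```python
from h import *
s=ctrl.read_state();print(s['position'],s['finger_gap'],s['joints'])
f=grab_frame('wrist');a=f['img'].copy();f2=grab_frame('scene');W=cloud(f,s)
np.save('w2W.npy',W);im=np.vstack([cv2.resize(a,(560,420)),]);b=cv2.resize(f2['img'][150:290,200:360],(320,280))
o=np.zeros((420,800,3),np.uint8);o[:,:480]=cv2.resize(a,(480,420));o[:280,480:]=b
cv2.imwrite('pics/w2.png',o[:,:,::-1]);print(f['hand_eye'])
```

```text
[0.60493742 0.12558834 0.06483206] 0.0008070542161064327 [-28.90218072  37.41947394  18.77095552 112.08881975 -20.62986641
  33.71112865   9.73002677]
[[ 7.56180638e-04 -9.61885121e-01 -2.73452815e-01  6.86892978e-02]
 [ 9.99999714e-01  7.22712302e-04  2.23125191e-04 -2.26873841e-04]
 [-1.69930878e-05 -2.73452905e-01  9.61885392e-01 -1.76501636e-01]
 [ 0.00000000e+00  0.00000000e+00  0.00000000e+00  1.00000000e+00]]
```

View pics/w2.png

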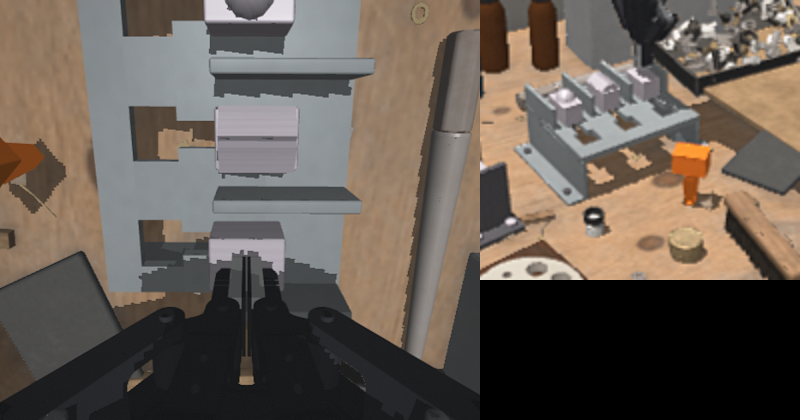

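Run:
```python
import numpy as np
W=np.load('w2W.npy')
for r in range(225,320,8):
    print(r,[np.round(W[r,c]*1000).tolist() for c in (270,283,292)])
```

```text
225 [[595.0, 137.0, 70.0], [601.0, 138.0, 69.0], [606.0, 138.0, 69.0]]
233 [[596.0, 137.0, 81.0], [602.0, 138.0, 81.0], [606.0, 138.0, 81.0]]
241 [[596.0, 137.0, 90.0], [602.0, 137.0, 88.0], [606.0, 138.0, 90.0]]
249 [[596.0, 133.0, 90.0], [602.0, 133.0, 89.0], [606.0, 134.0, 89.0]]
257 [[597.0, 129.0, 90.0], [602.0, 135.0, 102.0], [606.0, 136.0, 103.0]]
265 [[597.0, 135.0, 111.0], [602.0, 136.0, 111.0], [606.0, 136.0, 111.0]]
273 [[597.0, 135.0, 118.0], [602.0, 136.0, 118.0], [605.0, 136.0, 119.0]]
281 [[598.0, 135.0, 125.0], [602.0, 135.0, 124.0], [605.0, 136.0, 125.0]]
289 [[598.0, 136.0, 132.0], [602.0, 136.0, 130.0], [605.0, 136.0, 130.0]]
297 [[598.0, 135.0, 136.0], [602.0, 135.0, 136.0], [605.0, 136.0, 136.0]]
305 [[598.0, 135.0, 141.0], [603.0, 133.0, 137.0], [605.0, 133.0, 136.0]]
313 [[599.0, 136.0, 147.0], [603.0, 130.0, 136.0], [606.0, 131.0, 137.0]]
```

The fingers shut above the head rather than around it: in the wrist view the tips sit around z≈0.096–0.10, although the TCP reads 0.065. I'll confirm that with the scene camera.

Run:
```python
from h import *
s=ctrl.read_state();print(s['position'])
for c in ('scene','wrist','top'):
    f=grab_frame(c);W=cloud(f,s);im=f['img'].astype(int)
    m=(np.hypot(W[...,0]-.605,W[...,1]-.126)<.022)&(W[...,2]>.07)&(W[...,2]<.14)
    dk=m&(im.max(2)<95)
    print(c,m.sum(),dk.sum(),np.round(np.percentile(W[dk][:,2],[0,1,5,20,50]),4) if dk.sum() else '')
    if c=='scene':
        vs,us=np.where(m)
        print(vs.min(),vs.max(),us.min(),us.max())
        for v in range(vs.min(),vs.max()+1,1):
            k=us[vs==v]; k=k[len(k)//2]; print(v,k,im[v,k],np.round(W[v,k]*1000))
```

```text
[0.6049045  0.12553864 0.06469819]
scene 263 99 [0.0902 0.0902 0.1061 0.1107 0.1223]
170 197 273 288
170 277 [66 68 69] [610. 132. 136.]
171 278 [49 48 49] [600. 134. 139.]
172 279 [69 69 70] [593. 135. 139.]
173 281 [22 22 25] [595. 128. 134.]
174 281 [21 21 23] [594. 129. 132.]
175 281 [19 19 23] [590. 131. 131.]
176 281 [21 21 23] [595. 128. 126.]
177 281 [19 18 20] [594. 129. 123.]
178 282 [30 31 30] [589. 128. 123.]
179 282 [29 29 30] [589. 129. 120.]
180 282 [29 29 31] [591. 128. 116.]
181 282 [27 27 28] [589. 129. 114.]
182 282 [26 27 30] [590. 128. 111.]
183 282 [74 74 74] [593. 127. 106.]
184 280 [116 116 115] [599. 129. 101.]
185 279 [95 90 93] [619. 123.  87.]
186 280 [97 93 96] [607. 126.  91.]
187 280 [130 123 128] [603. 127.  90.]
188 281 [137 127 133] [597. 128.  90.]
189 281 [245 237 241] [594. 129.  89.]
190 281 [239 228 236] [589. 132.  89.]
191 281 [188 178 185] [587. 133.  88.]
192 282 [107 102 105] [585. 131.  86.]
193 281 [136 128 132] [585. 134.  83.]
194 280 [135 127 131] [587. 136.  80.]
195 281 [133 126 131] [585. 134.  77.]
196 282 [112 106 110] [584. 132.  74.]
197 281 [129 124 128] [587. 133.  70.]
wrist 6967 4490 [0.07   0.071  0.0746 0.0891 0.1186]
top 0 0
```

Emit:
{"api": "carry_out", "payload": {"commands": [[-1,0,0,0,0],[-1,0,0,0,0],[-1,0,0,0,0],[-1,0,0,0,0],[-1,0,0,0,0]]}}

```text
t: 5.43
position: [0.6049, 0.1255, 0.0647]
ee_rot: [[-0.107, 0.994, 0.0], [0.994, 0.107, -0.0], [-0.0, 0.0, -1.0]]
wrist_force: [0.2, -0.2, -0.1]
finger_gap: 0.0602
finger_force: 0.0
```

Emit:
{"api": "carry_out", "payload": {"commands": [[-1,0,0,0,0],[-1,0,0,10,0],[-1,0,0,10,0],[-1,0,0,10,0],[-1,0,0,0,0]]}}

```text
t: 5.85
position: [0.6027, 0.1253, 0.0319]
ee_rot: [[-0.107, 0.994, -0.005], [0.994, 0.107, -0.001], [-0.0, -0.005, -1.0]]
wrist_force: [-0.4, 0.1, 0.1]
finger_gap: 0.0854
finger_force: 0.0
```

Emit:
{"api": "carry_out", "payload": {"commands": [[-1,0,0,3,0],[1,0,0,0,0],[1,0,0,0,0],[1,0,0,0,0],[1,0,0,0,0]]}}

```text
t: 6.27
position: [0.6053, 0.1256, 0.0322]
ee_rot: [[-0.107, 0.994, 0.001], [0.994, 0.107, 0.0], [0.0, 0.001, -1.0]]
wrist_force: [-5.7, -0.8, 43.1]
finger_gap: 0.0388
finger_force: 55.2
```

Emit:
{"api": "carry_out", "payload": {"commands": [[1,0,0,0,0],[1,0,0,0,0]]}}

```text
t: 6.43
position: [0.6056, 0.1255, 0.0324]
ee_rot: [[-0.107, 0.994, 0.001], [0.994, 0.107, 0.0], [0.0, 0.001, -1.0]]
wrist_force: [0.5, -0.2, 2.0]
finger_gap: 0.0388
finger_force: 62.0
```

Emit:
{"api": "carry_out", "payload": {"commands": [[1,0,0,-1,0],[1,0,-8,0,0],[1,0,-8,0,0],[1,0,-8,0,0],[1,0,-8,0,0]]}}

```text
t: 6.85
position: [0.5712, 0.1219, 0.0324]
ee_rot: [[-0.107, 0.994, -0.002], [0.994, 0.107, -0.0], [-0.0, -0.002, -1.0]]
wrist_force: [-0.3, 0.3, -2.5]
finger_gap: 0.0391
finger_force: 61.6
```

Emit:
{"api": "carry_out", "payload": {"commands": [[1,0,-8,0,0],[1,0,-8,0,0],[1,0,-4.4,0,0],[1,0,0,0,0],[1,0,0,0,0]]}}

```text
t: 7.27
position: [0.5527, 0.12, 0.0328]
ee_rot: [[-0.107, 0.994, 0.0], [0.994, 0.107, 0.0], [0.0, 0.0, -1.0]]
wrist_force: [0.2, 0.5, -3.6]
finger_gap: 0.0388
finger_force: 61.6
```

```bash
cat > d.py <<'E'
from h import *
import sys
s=ctrl.read_state();print(s['position'],s['finger_gap'],s['wrist_force'])
O=np.array([.5822,.1791]);th=np.radians(6)
for c in sys.argv[1:]:
    f=grab_frame(c);W=cloud(f,s);im=f['img'].astype(int);A=W.reshape(-1,3)
    d=A[:,:2]-O;rx=d@[np.cos(th),np.sin(th)];ry=d@[-np.sin(th),np.cos(th)];z=A[:,2]
    m=(abs(ry+.056)<.02)&(rx>-.075)&(rx<.06)&(z>.085)&(z<.097)&(im.reshape(-1,3).max(1)>95)
    if m.sum()>20:
        c_,dd,a=cv2.minAreaRect((A[m,:2]*1000).astype(np.float32));print(c,m.sum(),np.round(c_,1),np.round(dd,1),round(a,1),'z',np.median(z[m]),'rx,ry',np.round(np.percentile(rx[m],[1,99])*1000,1),np.round(np.percentile(ry[m],[1,99])*1000,1))
E
python3 d.py wrist scene
```

```text
[0.55274889 0.11995415 0.03278909] 0.03884133910346843 [ 0.21072655  0.48618135 -3.59455531]
wrist 2913 [552.3 120.7] [51.7 26.2] 4.5 z 0.08955338549895168 rx,ry [-54.9 -16.4] [-67.2 -42.5]
scene 78 [553.5 126.3] [24.4 48.8] 71.5 z 0.0901628415450057 rx,ry [-60.4 -12.9] [-67.2 -42.6]
```

The head is at rack x≈−35, which is the wide end. I'll release, rise and turn 90°.

Emit:
{"api": "carry_out", "payload": {"commands": [[1,0,0,1,0],[-1,0,0,0,0],[-1,0,0,0,0],[-1,0,0,0,0],[-1,0,0,0,0]]}}

```text
t: 7.78
position: [0.5531, 0.12, 0.0318]
ee_rot: [[-0.107, 0.994, 0.0], [0.994, 0.107, 0.0], [0.0, 0.0, -1.0]]
wrist_force: [-1.4, 0.2, 1.3]
finger_gap: 0.084
finger_force: 0.0
```

Emit:
{"api": "carry_out", "payload": {"commands": [[-1,0,0,0,0],[-1,0,0,0,0],[-1,0,0,-20,0],[-1,0,0,-30,0],[-1,0,0,-20,0]]}}

```text
t: 8.2
position: [0.5531, 0.1197, 0.103]
ee_rot: [[-0.106, 0.994, 0.0], [0.994, 0.106, -0.0], [-0.0, 0.0, -1.0]]
wrist_force: [1.1, 0.7, 0.7]
finger_gap: 0.0854
finger_force: 0.0
```

Emit:
{"api": "carry_out", "payload": {"commands": [[-1,0,0,0,-0.112],[-1,0,0,0,-0.112],[-1,0,0,0,-0.112],[-1,0,0,0,-0.112],[-1,0,0,0,-0.112]]}}

```text
t: 8.62
position: [0.5527, 0.1199, 0.1019]
ee_rot: [[-0.623, 0.782, 0.0], [0.782, 0.623, -0.0], [-0.0, 0.0, -1.0]]
wrist_force: [-0.0, 0.5, -0.0]
finger_gap: 0.0855
finger_force: 0.0
```

Emit:
{"api": "carry_out", "payload": {"commands": [[-1,0,0,0,-0.112],[-1,0,0,0,-0.112],[-1,0,0,0,-0.112],[-1,0,0,0,-0.112],[-1,0,0,0,-0.112]]}}

```text
t: 9.03
position: [0.5527, 0.1198, 0.1017]
ee_rot: [[-0.943, 0.332, -0.0], [0.332, 0.943, -0.0], [0.0, -0.0, -1.0]]
wrist_force: [0.2, -1.0, 0.3]
finger_gap: 0.085
finger_force: 0.0
```

Emit:
{"api": "carry_out", "payload": {"commands": [[-1,0,0,0,-0.112],[-1,0,0,0,-0.112],[-1,0,0,0,-0.112],[-1,0,0,0,-0.112],[-1,0,0,0,0]]}}

```text
t: 9.45
position: [0.5527, 0.1196, 0.1017]
ee_rot: [[-0.994, -0.105, -0.0], [-0.105, 0.994, 0.0], [0.0, 0.0, -1.0]]
wrist_force: [-0.4, 0.2, 0.6]
finger_gap: 0.085
finger_force: 0.0
```

```bash
python3 d.py wrist scene top; python3 -c "
from workcell import ctrl;import numpy as np
s=ctrl.read_state();print(np.round(s['ee_rot'],3),np.round(s['joints']))"
```

```text
[0.55274813 0.1195852  0.10166757] 0.08502454796416138 [-0.42076049  0.23038422  0.57233035]
wrist 3036 [553.6 120.3] [39.9 25.9] 5.5 z 0.08929291967962626 rx,ry [-54.  -15.3] [-67.8 -43. ]
scene 105 [552.1 119.2] [41.8 30. ] 7.6 z 0.08949199877641467 rx,ry [-56.8 -16.3] [-71.  -42.9]
top 153 [548.8 120.8] [31.7 24.9] 4.5 z 0.09024618458641587 rx,ry [-54.1 -23.6] [-66.6 -42.2]
[[-0.995 -0.101 -0.   ]
 [-0.101  0.995 -0.   ]
 [ 0.    -0.    -1.   ]] [-13.  30.  -5. 117.   4.  33.  75.]
```

Emit:
{"api": "carry_out", "payload": {"commands": [[-1,-1,0.6,25,0],[-1,0,0,25,0],[-1,0,0,17,0],[-1,0,0,0,0],[1,0,0,0,0]]}}

```text
t: 10.02
position: [0.553, 0.1205, 0.0341]
ee_rot: [[-0.995, -0.103, -0.002], [-0.103, 0.995, -0.001], [0.002, -0.001, -1.0]]
wrist_force: [-0.5, -0.1, 0.5]
finger_gap: 0.0756
finger_force: 0.0
```

Emit:
{"api": "carry_out", "payload": {"commands": [[1,0,0,0,0],[1,0,0,0,0],[1,0,0,0,0],[1,0,0,0,0],[1,0,0,0,0]]}}

```text
t: 10.43
position: [0.5547, 0.1209, 0.036]
ee_rot: [[-0.995, -0.104, 0.002], [-0.104, 0.995, 0.001], [-0.002, 0.0, -1.0]]
wrist_force: [-0.5, 0.5, 6.6]
finger_gap: 0.0241
finger_force: 59.4
```

Emit:
{"api": "carry_out", "payload": {"commands": [[1,0,0,0,0],[1,0,0,0,0]]}}

```text
t: 10.6
position: [0.5547, 0.1208, 0.036]
ee_rot: [[-0.995, -0.104, 0.002], [-0.104, 0.995, 0.001], [-0.002, 0.0, -1.0]]
wrist_force: [0.1, -0.5, 6.1]
finger_gap: 0.0249
finger_force: 59.5
```

Emit:
{"api": "carry_out", "payload": {"commands": [[1,0,0,-10,0],[1,0,0,-15,0],[1,0,0,-20,0],[1,0,0,-25,0],[1,0,0,-25,0]]}}

```text
t: 11.02
position: [0.5526, 0.1202, 0.1305]
ee_rot: [[-0.995, -0.104, -0.002], [-0.104, 0.995, -0.001], [0.002, -0.0, -1.0]]
wrist_force: [0.8, -0.2, -2.1]
finger_gap: 0.025
finger_force: 59.2
```

Emit:
{"api": "carry_out", "payload": {"commands": [[1,0,0,-5,0],[1,0,10,0,0],[1,0,30,0,0],[1,0,35,0,0],[1,0,35,0,0]]}}

```text
t: 11.43
position: [0.5408, 0.2305, 0.1332]
ee_rot: [[-0.995, -0.102, -0.003], [-0.102, 0.995, -0.001], [0.003, -0.001, -1.0]]
wrist_force: [0.5, 0.5, -2.3]
finger_gap: 0.025
finger_force: 59.4
```

Emit:
{"api": "carry_out", "payload": {"commands": [[1,-4,35,0,0],[1,0,35,0,0],[1,0,35,0,0],[1,0,30,0,0],[1,0,17,0,0]]}}

```text
t: 11.85
position: [0.527, 0.3874, 0.1329]
ee_rot: [[-0.994, -0.11, -0.003], [-0.11, 0.994, 0.002], [0.003, 0.002, -1.0]]
wrist_force: [-0.9, 0.4, -2.9]
finger_gap: 0.0245
finger_force: 59.4
```

Emit:
{"api": "carry_out", "payload": {"commands": [[1,0,0,0,-0.072],[1,0,0,0,0],[1,0,0,0,0]]}}

```text
t: 12.1
position: [0.5298, 0.3799, 0.1333]
ee_rot: [[-0.985, -0.173, -0.002], [-0.173, 0.985, -0.003], [0.003, -0.002, -1.0]]
wrist_force: [-0.4, -0.4, -2.1]
finger_gap: 0.0247
finger_force: 59.4
```

```bash
cat > e.py <<'E'
from h import *
s=ctrl.read_state();print(np.round(s['position'],4),np.round(s['ee_rot'],3).tolist(),s['finger_gap'],np.round(s['wrist_force'],1))
f=grab_frame('wrist');save(f,'w3.png',1.4);W=cloud(f,s);np.save('w3W.npy',W)
A=W.reshape(-1,3);A=A[~np.isnan(A[:,0])]
def rect(n,x,y,z,A=A):
    m=(A[:,0]>x[0])&(A[:,0]<x[1])&(A[:,1]>y[0])&(A[:,1]<y[1])&(A[:,2]>z[0])&(A[:,2]<z[1])
    if m.sum()<9: print(n,m.sum());return
    c,d,a=cv2.minAreaRect((A[m,:2]*1000).astype(np.float32));print(n,m.sum(),np.round(c,1),np.round(d,1),round(a,1),'z',round(np.median(A[m,2]),4))
rect('walls',(.48,.58),(.33,.43),(.078,.088))
rect('nearwall',(.48,.515),(.33,.43),(.078,.088))
rect('farwall',(.545,.58),(.33,.43),(.078,.088))
rect('block',(.48,.58),(.33,.43),(.054,.062))
rect('flange',(.45,.61),(.32,.45),(.005,.012))
E
python3 e.py
```

```text
[0.5298 0.3799 0.1333] [[-0.985, -0.173, -0.002], [-0.173, 0.985, -0.003], [0.003, -0.002, -1.0]] 0.024692411038745674 [-0.4 -0.4 -2.1]
walls 1142 [501.7 376.3] [ 7.5 59.7] 10.1 z 0.0831
nearwall 1142 [501.7 376.3] [ 7.5 59.7] 10.1 z 0.0831
farwall 0
block 2558 [528.8 380.9] [62.6 59.4] 10.8 z 0.0574
flange 3140 [528.1 372. ] [99.7 88.7] 11.6 z 0.0074
```

View pics/w3.png

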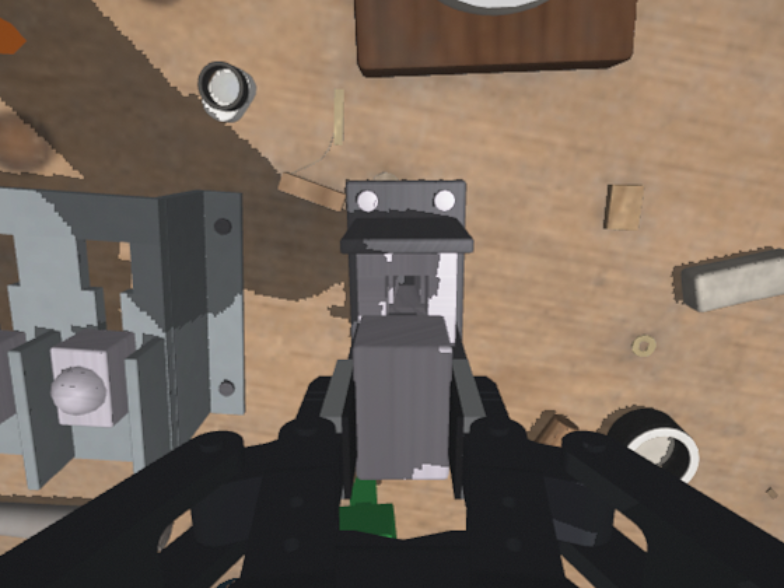

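The picture shows the near wall at px (407,235), the socket behind the hanging shank (408,292), and the head held square between the pads. I'll measure the stake in the hand.

Run:
```python
import numpy as np,cv2
W=np.load('w3W.npy');im=cv2.imread('pics/w3.png');im=cv2.resize(im,(560,420))
P=W[235:338,258:318].reshape(-1,3);P=P[~np.isnan(P[:,0])]
h,e=np.histogram(P[:,2],bins=np.arange(.1,.25,.005));print([(round(float(a),3),int(b)) for a,b in zip(e,h) if b>20])
zt=np.median(P[(P[:,2]>.17)&(P[:,2]<.2)][:,2]);m=abs(P[:,2]-zt)<.005
c,d,a=cv2.minAreaRect((P[m,:2]*1000).astype(np.float32));print(zt,m.sum(),c,d,a)
q=P[m];A=np.c_[q[:,:2],np.ones(len(q))];print('slope',np.linalg.lstsq(A,q[:,2],rcond=None)[0])
# shank: points z .10-.145 below head near
Q=W.reshape(-1,3);m=(abs(Q[:,0]-.53)<.03)&(abs(Q[:,1]-.381)<.02)&(Q[:,2]>.1)&(Q[:,2]<.155);print(m.sum(),np.round(np.percentile(Q[m],[1,50,99],0),4) if m.sum() else '')
```

```text
[(0.17, 142), (0.175, 266), (0.18, 321), (0.185, 5418)]
0.18644738240013842 5660 (527.4660034179688, 379.4426574707031) (38.13315963745117, 23.00607681274414) 9.114936828613281
slope [ 0.01639671 -0.00092219  0.17812942]
20 [[0.5223 0.3732 0.1136]
 [0.5233 0.3783 0.1143]
 [0.5243 0.3834 0.1158]]
```

Emit:
{"api": "carry_out", "payload": {"commands": [[1,-3.6,1.9,0,0],[1,0,0,20,0],[1,0,0,20,0],[1,0,0,10,0],[1,0,0,0,0]]}}

```text
t: 12.57
position: [0.5324, 0.3816, 0.0821]
ee_rot: [[-0.985, -0.173, -0.004], [-0.173, 0.985, -0.004], [0.005, -0.003, -1.0]]
wrist_force: [-0.4, 0.2, -2.1]
finger_gap: 0.0247
finger_force: 59.3
```

Emit:
{"api": "carry_out", "payload": {"commands": [[1,0,0,7,0],[1,0,0,7,0],[1,0,0,7,0],[1,0,0,7,0],[1,0,0,0,0]]}}

```text
t: 12.98
position: [0.5329, 0.3833, 0.0553]
ee_rot: [[-0.985, -0.175, -0.002], [-0.175, 0.985, -0.002], [0.002, -0.001, -1.0]]
wrist_force: [-0.7, 0.4, -3.2]
finger_gap: 0.0243
finger_force: 59.3
```

Emit:
{"api": "carry_out", "payload": {"commands": [[1,0,0,4,0],[1,0,0,4,0],[1,0,0,3,0],[1,0,0,0,0]]}}

```text
t: 13.32
position: [0.5338, 0.3831, 0.045]
ee_rot: [[-0.985, -0.175, -0.0], [-0.175, 0.985, -0.001], [0.001, -0.001, -1.0]]
wrist_force: [0.1, -1.6, -2.9]
finger_gap: 0.025
finger_force: 59.3
```

Emit:
{"api": "carry_out", "payload": {"commands": [[1,0,0,3,0],[1,0,0,2,0],[1,0,0,2,0],[1,0,0,0,0]]}}

```text
t: 13.65
position: [0.5341, 0.3831, 0.0387]
ee_rot: [[-0.985, -0.175, 0.0], [-0.175, 0.985, -0.001], [-0.0, -0.001, -1.0]]
wrist_force: [0.4, -3.4, 1.0]
finger_gap: 0.0246
finger_force: 59.8
```

Emit:
{"api": "carry_out", "payload": {"commands": [[1,0,-0.8,2,0],[1,0,0,2,0],[1,0,0,0,0]]}}

```text
t: 13.9
position: [0.5339, 0.383, 0.0354]
ee_rot: [[-0.985, -0.175, 0.0], [-0.175, 0.985, -0.0], [0.0, -0.0, -1.0]]
wrist_force: [-0.1, -4.7, 5.4]
finger_gap: 0.0247
finger_force: 60.4
```

Emit:
{"api": "carry_out", "payload": {"commands": [[1,0,0,1.5,0],[1,0,0,1.5,0],[1,0,0,0,0]]}}

```text
t: 14.15
position: [0.5337, 0.383, 0.0331]
ee_rot: [[-0.985, -0.175, -0.0], [-0.175, 0.985, -0.001], [0.0, -0.001, -1.0]]
wrist_force: [-1.8, -4.5, 9.8]
finger_gap: 0.025
finger_force: 61.0
```

Emit:
{"api": "carry_out", "payload": {"commands": [[1,0,-0.5,1,0],[1,0,0,1,0],[1,0,0,0,0]]}}

```text
t: 14.4
position: [0.5337, 0.383, 0.0321]
ee_rot: [[-0.985, -0.175, -0.0], [-0.175, 0.985, -0.0], [0.0, -0.0, -1.0]]
wrist_force: [-4.2, -4.9, 14.3]
finger_gap: 0.0252
finger_force: 61.5
```

Emit:
{"api": "carry_out", "payload": {"commands": [[1,0,0,1,0],[1,0,0,1,0],[1,0,0,0,0]]}}

```text
t: 14.65
position: [0.5337, 0.383, 0.032]
ee_rot: [[-0.985, -0.175, -0.0], [-0.175, 0.985, -0.0], [0.0, -0.0, -1.0]]
wrist_force: [-5.4, -8.4, 25.9]
finger_gap: 0.0245
finger_force: 63.1
```

It stopped dead at the expected home height while the force rose, so the head looks seated. I'll unload, release, rise and check.

Emit:
{"api": "carry_out", "payload": {"commands": [[1,0,1,-1.5,0],[1,0,0,0,0],[-1,0,0,0,0],[-1,0,0,0,0],[-1,0,0,0,0]]}}

```text
t: 15.07
position: [0.5335, 0.3862, 0.0294]
ee_rot: [[-0.984, -0.176, 0.001], [-0.176, 0.984, 0.003], [-0.001, 0.003, -1.0]]
wrist_force: [-0.1, 0.2, 0.7]
finger_gap: 0.0602
finger_force: 0.0
```

Emit:
{"api": "carry_out", "payload": {"commands": [[-1,0,0,0,0],[-1,0,0,0,0],[-1,0,0,0,0],[-1,0,0,-10,0],[-1,0,0,-30,0]]}}

```text
t: 15.48
position: [0.5307, 0.3816, 0.0658]
ee_rot: [[-0.984, -0.176, -0.007], [-0.176, 0.984, -0.006], [0.008, -0.004, -1.0]]
wrist_force: [-0.3, 0.9, 0.2]
finger_gap: 0.0853
finger_force: 0.0
```

Emit:
{"api": "carry_out", "payload": {"commands": [[-1,0,0,-40,0],[-1,0,0,-40,0],[-1,0,0,-30,0],[-1,0,0,0,0],[-1,0,0,0,0]]}}

```text
t: 15.9
position: [0.5352, 0.385, 0.1825]
ee_rot: [[-0.985, -0.175, 0.005], [-0.175, 0.985, 0.004], [-0.005, 0.003, -1.0]]
wrist_force: [-0.5, 0.2, -0.2]
finger_gap: 0.0855
finger_force: 0.0
```

```bash
cat > g.py <<'E'
from h import *
s=ctrl.read_state();f=grab_frame('wrist');save(f,'w4.png',1.4);W=cloud(f,s).reshape(-1,3)
c=np.array([.532,.382]);th=np.radians(10.1);d=W[:,:2]-c;hx=d@[np.cos(th),np.sin(th)];hy=d@[-np.sin(th),np.cos(th)];z=W[:,2]
m=(abs(hx)<.023)&(abs(hy)<.02)&(z>.075)&(z<.1)
k,dd,a=cv2.minAreaRect((W[m,:2]*1000).astype(np.float32));q=W[m]
print('head',m.sum(),np.round(k,1),np.round(dd,1),round(a,1),np.median(z[m]),'slope',np.linalg.lstsq(np.c_[d[m],np.ones(m.sum())],z[m],rcond=None)[0])
for n,mm in (('near wall',(hx<-.028)&(hx>-.034)),('far wall',(hx>.028)&(hx<.034)),('block',(abs(hx)<.02)&(abs(hy)>.017)&(abs(hy)<.023))):
    mm=mm&(abs(hy)<.025)&(z>.05)&(z<.09);print(n,mm.sum(),np.median(z[mm]))
E
python3 g.py
```

```text
head 1785 [532.9 382.2] [40.2 25.9] 10.4 0.08535521498476167 slope [0.02951008 0.00545983 0.08513506]
near wall 551 0.0832408252870035
far wall 386 0.0833696682556434
block 680 0.05744746043131935
```

View pics/w4.png

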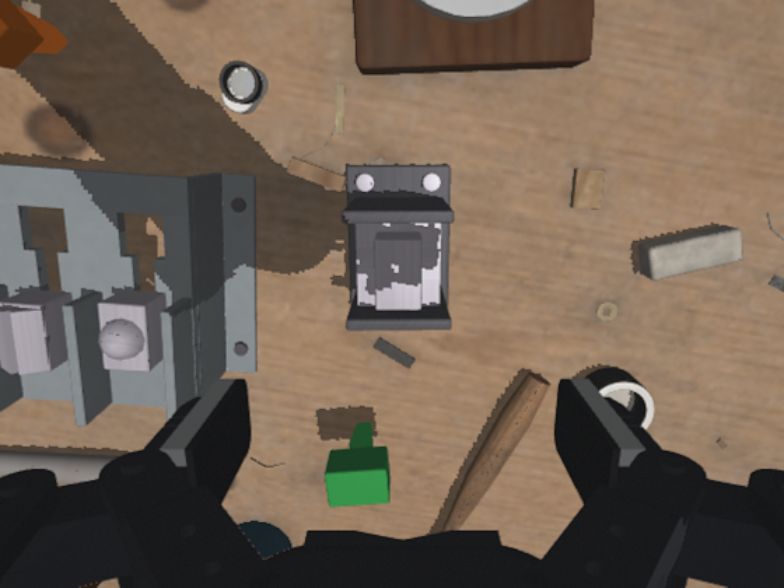

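The head sits centred between the walls, about 2.1 mm above their tops. The fit hints at a slight tilt, so I'll check its profile.

```bash
cat > p.py <<'E'
from h import *
s=ctrl.read_state();print(np.round(s['position'],4),np.round(s['ee_rot'],3).tolist())
f=grab_frame('wrist');W=cloud(f,s).reshape(-1,3)
c=np.array([.532,.382]);th=np.radians(10.1);d=W[:,:2]-c;hx=d@[np.cos(th),np.sin(th)]*1e3;hy=d@[-np.sin(th),np.cos(th)]*1e3;z=W[:,2]*1e3
for lo in range(-36,37,4):
    m=(hx>=lo)&(hx<lo+4)&(abs(hy)<9)&(z>70)&(z<95)
    if m.sum()>5: print(lo,m.sum(),np.round(np.percentile(z[m],[10,50,90]),2))
for lo in range(-13,13,4):
    m=(hy>=lo)&(hy<lo+4)&(abs(hx)<15)&(z>70)&(z<95);print('hy',lo,np.round(np.median(z[m]),2))
for lo in range(-24,24,8):
    m=(hx>=lo)&(hx<lo+8)&(abs(hy)>17)&(abs(hy)<22)&(z>50)&(z<65);print('block',lo,m.sum(),np.round(np.median(z[m]),2))
E
python3 p.py
```

```text
[0.5338 0.3839 0.1802] [[-0.985, -0.175, 0.001], [-0.175, 0.985, 0.001], [-0.001, 0.001, -1.0]]
-36 121 [75.41 82.62 83.84]
-32 121 [82.28 83.31 84.46]
-28 24 [81.82 82.65 83.98]
-20 181 [72.75 84.64 86.12]
-16 127 [84.7  85.6  86.49]
-12 120 [84.53 85.46 86.35]
-8 122 [84.74 85.47 86.41]
-4 119 [84.54 85.4  86.23]
0 123 [84.44 85.45 86.23]
4 125 [84.65 85.49 86.06]
8 110 [84.47 85.38 86.17]
12 119 [84.39 85.29 86.23]
16 106 [84.35 85.21 86.18]
20 20 [84.08 84.82 85.44]
24 145 [72.28 78.28 83.36]
28 114 [82.45 83.5  84.18]
32 40 [82.1  83.17 84.07]
hy -13 85.23
hy -9 85.44
hy -5 85.45
hy -1 85.45
hy 3 85.46
hy 7 85.46
hy 11 85.31
block -24 117 57.31
block -16 119 57.3
block -8 109 57.4
block 0 114 57.25
block 8 108 57.31
block 16 109 57.2
```

The head is level and its top is 28.1 mm above the block, so it is fully home.

```bash
python3 -c "
from workcell import ctrl;print(ctrl.hand_in())"
```

```text
the job is handed in; nothing more can be done
None
```

The flat stake is seated fully home and level in the holder, about 16 s in when I handed in. The other two stakes, the tin and the loupe were not touched, though I took no final picture of the tin.

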